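Take a hinge out of the pass chamber of a dust-free drying box

ROBOT

A 6-joint arm with a two-finger parallel gripper is mounted at the origin on the work surface. World frame = base frame: x ahead of the robot, y to its left, z up, the work surface at z = 0. Lengths are in m, angles in rad, forces in N, time in s.
With the tool pointing down it reaches from about 0.35 to 0.85 m from the base axis. Payload 8.1 kg.
Tool frame: the origin (TCP) lies between the finger pads; the fingertips stand nose_length ahead of it and the grasp point (between the pads) lies 2 mm behind it (nose_length is the distance from the TCP to the fingertips, in m); z points along the fingers, x is the direction in which the jaws open and shut, and the axes are right-handed (so a half turn about z gives the same grasp; the last joint's range is limited). The gripper opens to 93 mm and grips with 3 to 60 N. Pads are 15 mm wide; open, the fingers measure 128 mm over their backs; the gripper's body (75 mm by 188 mm) begins 65 mm behind the grasp point.
Start: joints at [-1.28, 0.13, 1.488, -0, 1.523, -0.085], TCP at [0.22, -0.558, 0.236] pointing down, gripper open.
Joint ranges: [-2.96, 2.96], [-0.89, 2.26], [0.02, 2.5], [-1.34, 4.48], [0, 2.73], [-2.66, 2.66]. Speed limits (rad/s): [2.39, 2.39, 2.79, 3.14, 3.14, 3.14].

INTERFACE

Orientations are given as a rotation vector (axis times angle).
In Python, from plant import * gives the robot as it stands.
- The arm moves only by the tool carry_out, never from a script. Its argument "steps" is a list of rows, each an object with "xyz": the shift along the world's x, y, z in cm, a list of three; "rot": the turn, a rotation vector about the world's x, y, z in degrees, a list of three. In form: [{"xyz": [tx, ty, tz], "rot": [rx, ry, rz]}, ...]. A call has 1 to 10 rows; each row is the pose to reach, as a shift and turn from the pose commanded when the call began; what a row does not reach only later rows make up. A row lasts 1/10 s, in which the tool goes at most 50 mm and 8.59 degrees, less where a joint would pass 70% of its speed; a pose out of reach is approached as far as the arm can. A call with a gripper value outside its range is refused whole. "grip" is the opening, from 0 (shut) to 1 (fully open), set as the call begins (left out, the last holds). The fingers move at their own pace and stop on an object; "force" is the grip in N (left out, the last holds). Time passes only in rows, so rows that repeat a pose let the fingers close. It gives the time, the measured TCP pose, the force and the opening at its end, in the units of the state.
- read_state(): the state, without advancing time (a new reading comes with each control period).
- read_camera(name): name is "scene" or "top" or "wrist"; returns the picture (384x512x3 uint8, red, green, blue); there is no depth.
- calibration(name): a dict with "fov_y" (degrees; the focal length in pixels is half the picture's height over the tangent of half this angle, whatever the lens; pixels are square), "cx", "cy" (the principal point, pixels), "xyz" and "attitude" of the camera in the world. Camera axes: x right, y down, z forward; pixel columns grow to the right and rows downward; lengths in m; the calibration is good to about 2 mm. A picture is of the moment at which its call begins: read the wrist's pose just before it. calibration takes no time and is no camera call; for the wrist camera it gives the pose at the moment of the call.
- close_job(): hands the job in, once; it reports no verdict.
The state is a dict: "t": time; "q": joint angles; "dq": joint speeds; "joint_torque": joint torques, N m; "tool_pos": TCP position; "orientation": TCP orientation; "force": force on the tool from outside, world axes, zero at the start; "wrist_torque": the same for the moment, N m; "opening": finger opening in m.
Only numpy, scipy, OpenCV 4.12 (cv2) and the standard library are available. Lean on these libraries where they do the work, as an engineer would, in place of code of your own. Each camera call takes 0.05 s, during which the arm holds its last target.

TASK

Press gently down on the orange inner door of the drying box until you feel that it is fully shut, and only then slide the clear outer door of the pass chamber fully open to the left and leave both doors so. Lift the blue offcut off the brass hinge inside and lay it flat on the cardboard pad, then put the hinge in the red tray. Drop nothing and leave the other things on the bench and in the chamber where they are.

Things in the scene. Friction and masses are not known exactly. Their poses are not given: they have to be found in the camera images.
- passbox: drying box with pass chamber, fixed on the bench; origin at bench level under the chamber, x away from the robot, y left along its front, z up. Left of the chamber (y 100 to 310 mm) a grey purge unit has the same sloped front, over which the outer door slides. Chamber roof: x 9 to 44, top at z 145 mm; behind x 62 stands the drying box proper, top at z 151 mm.
- chamber_floor (a point): middle of the chamber's floor, at passbox (-45, 0, 30) mm, same axes. In passbox mm the chamber inside is x -130 to 40, y -100 to 100. Its front is a slope 35 degrees from horizontal, rising from (x -130, z 50) to (x 9, z 148), wholly open (y -100 to 100) once the outer door is aside.
- lamp_bar (a point): middle of a dark lamp bar across above the chamber, at passbox (-27, 0, 210) mm, same axes; 35 (x) x 214 (y) x 22 mm, on brackets at y -100 and 100 mm running back to x 21 mm. It bars vertical reach into the chamber: the tool must lean back towards the robot, 25 to 40 degrees from vertical, fingers pointing down and to passbox +x.
- push_bar_top (a point): centre of the top face of the inner door's orange push bar (22 x 80 x 16 mm in x, y, z of passbox), which stands above the chamber's roof; with the inner door shut it is at passbox (54, 0, 174) mm. The bar is sprung on the door: it gives 1 mm for each 1.5 N, 8 mm at most, then is hard.
- inner_door (a joint): inner door, an orange gate that slides vertically at the back of the chamber: 0 m = fully shut (down, against a hard stop), grows upward to 0.04. Starts anywhere from shut to 28 mm up and stays where left; pushing it down takes about 2 N plus 4 N per m/s, so a push of over 4 N that it bears without moving means that it is shut (below 3 mm).
- outer_door_grip (a point): grip point of the outer door: in a black upright bar 14 mm wide (y), 50 mm long up the slope (x), rising to 13 mm beyond this point along z; the clear panel's face lies 22 mm below it. Axes: x up the slope, y to the left (the sliding direction), z outward along the slope's normal.
- outer_door (a joint): outer door, a clear panel 168 x 204 mm with blue edges that slides sideways to the left: 0 m = shut, as at the start, 0.195 = fully open. About 1.5 N friction; stays where it is left.
- hinge: folded brass butt hinge, 60 mm long (x; 66 with pin), 36 mm wide (y), 16 mm high, about 0.12 kg; origin at the centre of its underside. Lies on the chamber's floor, its length roughly along passbox x, hidden under the offcut.
- offcut: blue acrylic plate 90 (x) x 56 (y) x 8 mm, about 50 g; origin at the centre of its underside. Lies flat and loose on top of the hinge.
- tray: red open tray, fixed, 150 (x) x 130 (y) x 28 mm, walls and floor 4 mm; origin under its centre at bench level, z up. It and the pad lie to the robot's right and change places.
- pad: brown cardboard pad fixed on the bench, 160 (x) x 150 (y) x 6 mm; origin under its centre at bench level.
- primer_jar: bystander: small jar, 26 mm wide, 42 mm high, in the chamber's far left corner
- spray_can: bystander: can, 60 mm wide, 160 mm high, on the bench at the left
- cement: bystander: bottle, 44 mm wide, 110 mm high, on the bench at the left
- square: bystander: engineer's square, stock 20 x 75 x 20 mm, blade 110 mm along x, on the bench at the front left; origin under the stock's middle
- angle_gauge: bystander: black gauge 55 x 60 x 31 mm, on the bench at the front
- driver: bystander: screwdriver lying on the bench at the front
- tape: bystander: red round tape measure, 64 mm wide, 35 mm high, on the bench at the far right
There are look-alikes about, which are no part of the job. There is more than one size of the pad; the job needs the larger.

How it is judged:
On the way, in this order (a step that is already met when the one before it is completed fails the run):
1. the inner door is pressed with the fingers (over 4 N) while it is shut (below 3 mm) and the outer door is still shut (contact force between the fingers and inner_door above 4 N and value of joint inner_door below 0.003 m and value of joint outer_door below 0.01 m), for 0.1 s.
2. the outer door is slid fully open (beyond 180 mm) (value of joint outer_door above 0.18 m), for 0.1 s.
3. the offcut lies flat on the cardboard pad and is let go (x of offcut in the frame of pad between -0.08 and 0.08 m and y of offcut in the frame of pad between -0.075 and 0.075 m and z of offcut in the frame of pad below 0.02 m and angle between offcut's own z axis and vertical below 0.15 rad and linear speed of offcut below 0.03 m/s and contact force between the fingers and offcut below 0.1 N), for 0.1 s.
At the end, for the whole second after the job is handed in: The hinge rests in the red tray (its origin within 65 x 55 mm of the tray's centre, less than 25 mm above the tray's underside); the offcut rests flat on the pad (its centre over the pad, tilt below 0.15 rad); the outer door is open beyond 175 mm and the inner door is shut (below 4 mm) (x of hinge in the frame of tray between -0.065 and 0.065 m and y of hinge in the frame of tray between -0.055 and 0.055 m and z of hinge in the frame of tray below 0.025 m and x of offcut in the frame of pad between -0.08 and 0.08 m and y of offcut in the frame of pad between -0.075 and 0.075 m and z of offcut in the frame of pad below 0.02 m and angle between offcut's own z axis and vertical below 0.15 rad and linear speed of each of hinge, offcut below 0.03 m/s and value of joint inner_door below 0.004 m and value of joint outer_door above 0.175 m); the robot touches nothing.
It fails at once if the outer door is open by more than 15 mm while the inner door is more than 5 mm up (value of joint outer_door above 0.015 m and value of joint inner_door above 0.005 m).
It fails at once if the inner door is pressed with more than 45 N (contact force between the fingers and inner_door above 45 N).
It fails at once if the hinge or the offcut is dropped (faster than 1.3 m/s) (linear speed of any of hinge, offcut above 1.3 m/s).
It fails at once if a bystander is moved by more than 30 mm (distance of any of primer_jar, spray_can, cement, square, angle_gauge, driver, tape from where it was at the start of the episode above 0.03 m).
It also fails if it takes over 72 s, if anything falls off the work surface, if the arm or the gripper's body presses on something with over 40 N, if the wrist force passes 120 N, or if a joint passes its speed limit or range.

## Working session

There is one attempt and no reset: what is moved stays moved. The work goes in short steps, Python scripts to look and compute and a tool call to move; the robot and the scene stay as the last step left them, time stands still between calls to the robot, and variables do not carry over. Pictures are saved under pics/ and viewed, and the job is handed in when it is done.

Besides the shell and the picture viewer there is one more tool, called after "Request:" as name([rows], argument=value, ...), one row to a line, values as JSON. carry_out: Moves the arm, as the interface text tells. Its arguments: {"type":"object","properties":{"steps":{"type":"array","items":{"type":"object","properties":{"xyz":{"type":"array","items":{"type":"number"}},"rot":{"type":"array","items":{"type":"number"}}}}},"grip":{"type":"number"},"force":{"type":"number"}},"required":["steps"]}

```bash
mkdir -p pics; ls; python3 - <<'E'
from plant import *
import cv2
s=read_state(); print(s)
for n in ["scene","top","wrist"]:
    print(n,calibration(n))
for n in ["scene","top","wrist"]:
    im=read_camera(n); cv2.imwrite(f"pics/{n}0.png",im[:,:,::-1])
E
```

```text
pics
{'t': 0.0, 'q': array([-1.28039650e+00,  1.31186166e-01,  1.48926817e+00, -1.98638714e-05,
        1.52296577e+00, -8.53930426e-02]), 'dq': array([-0.00094758,  0.00039152, -0.00027266, -0.00170866,  0.00079871,
       -0.00062671]), 'joint_torque': array([ 1.22962923e-03, -5.59845078e+01, -4.91763389e+01,  7.68882665e-02,
        3.57840245e-02, -9.99600070e-05]), 'tool_pos': array([ 0.22007274, -0.55761658,  0.23457857]), 'orientation': array([-2.59635135e+00,  1.76675162e+00,  2.24567735e-03]), 'force': array([-0.2354578 ,  0.45205145,  0.3882405 ]), 'wrist_torque': array([ 0.00216656, -0.02565598,  0.05262812]), 'opening': 0.0928616609037542}
scene {'fov_y': 56.930711198426714, 'cx': 251.98250639679952, 'cy': 190.7547361489401, 'xyz': array([1.03798712, 0.05359679, 1.06240228]), 'attitude': array([-1.86598576, -1.96243322,  0.56860698])}
top {'fov_y': 51.96210420934088, 'cx': 250.62906396755733, 'cy': 187.3064455098995, 'xyz': array([0.2502381 , 0.02166297, 1.4411827 ]), 'attitude': array([-2.15032962,  2.13136481, -0.2096185 ])}
wrist {'fov_y': 59.3518347110534, 'cx': 254.35710287709566, 'cy': 191.8805199648534, 'xyz': array([ 0.28202269, -0.53339178,  0.38337678]), 'attitude': array([ 2.42847696, -1.65334152, -0.20206731])}
```

View pics/scene0.png

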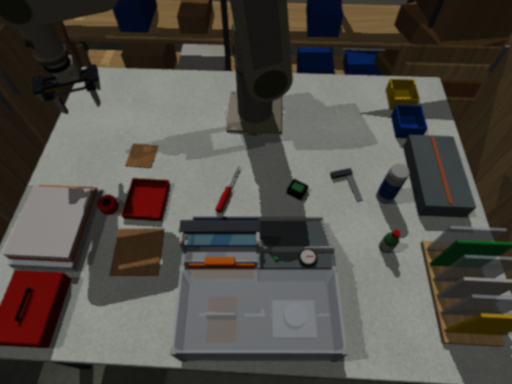

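View pics/top0.png

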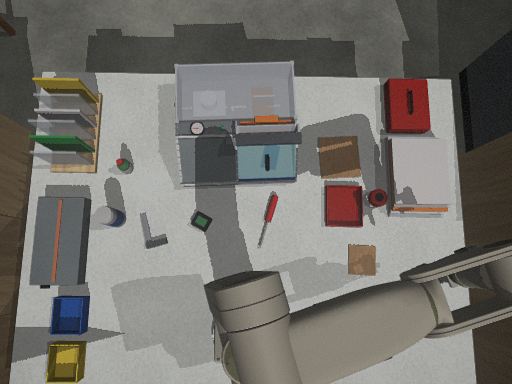

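View pics/wrist0.png

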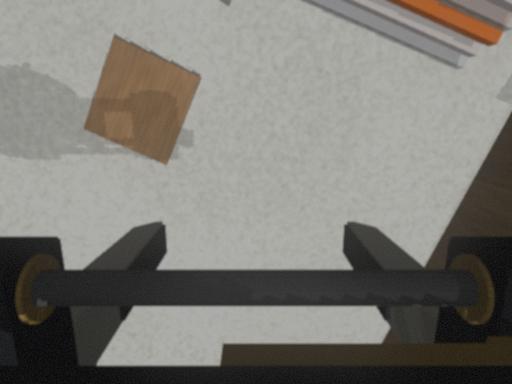

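```bash
python3 - <<'E'
import plant; print([n for n in dir(plant) if not n.startswith('__')])
E
```

```text
['IKError', 'calibration', 'close_job', 'nose_length', 'read_camera', 'read_state']
```

```bash
cat > h.py <<'E'
import numpy as np, cv2
from scipy.spatial.transform import Rotation as R
from plant import *
def cam(c):
    f=192/np.tan(np.radians(c['fov_y']/2))
    return f,c['cx'],c['cy'],np.array(c['xyz']),R.from_rotvec(c['attitude']).as_matrix()
def ray(c,u,v):
    f,cx,cy,p,M=cam(c); d=M@np.array([(u-cx)/f,(v-cy)/f,1.]); return p,d/np.linalg.norm(d)
def onz(c,u,v,z):
    p,d=ray(c,u,v); return p+d*(z-p[2])/d[2]
def proj(c,P):
    f,cx,cy,p,M=cam(c); q=(np.atleast_2d(P)-p)@M; return np.c_[f*q[:,0]/q[:,2]+cx,f*q[:,1]/q[:,2]+cy]
def crop(im,x0,y0,x1,y1,k,name):
    a=cv2.resize(im[y0:y1,x0:x1],None,fx=k,fy=k,interpolation=cv2.INTER_CUBIC); cv2.imwrite(name,a)
E
python3 - <<'E'
from h import *
print(nose_length)
t=cv2.imread('pics/top0.png'); s=cv2.imread('pics/scene0.png')
crop(t,170,55,310,195,5,'pics/tc.png')
crop(t,300,110,440,290,3,'pics/tc2.png')
crop(s,165,205,355,365,4,'pics/sc.png')
E
```

```text
0.017
```

View pics/tc.png

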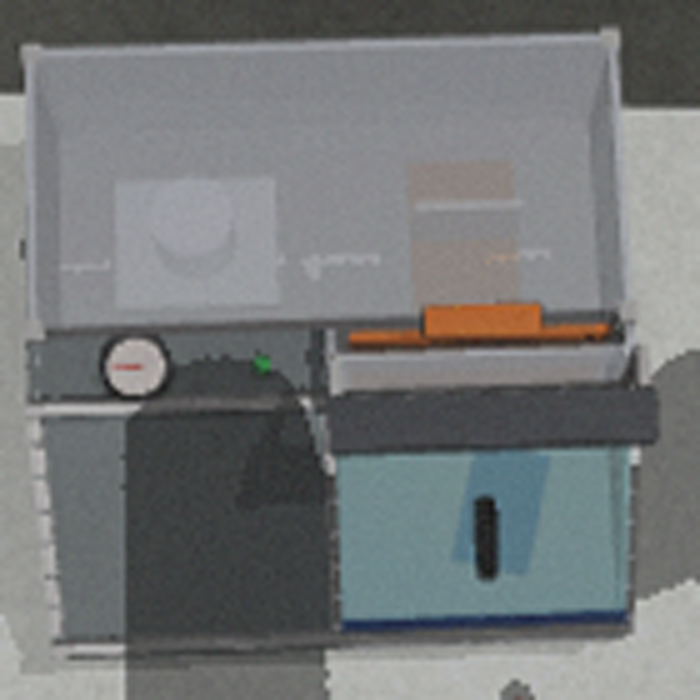

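View pics/sc.png

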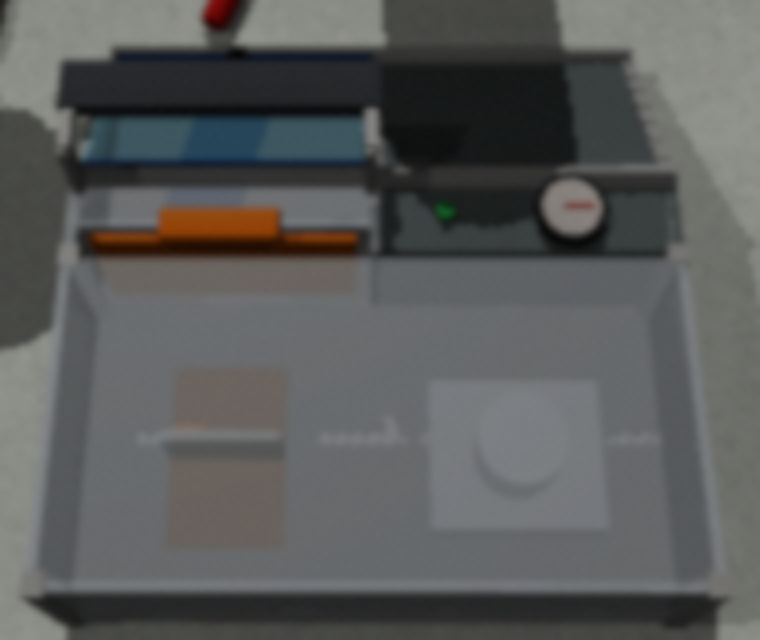

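View pics/tc2.png

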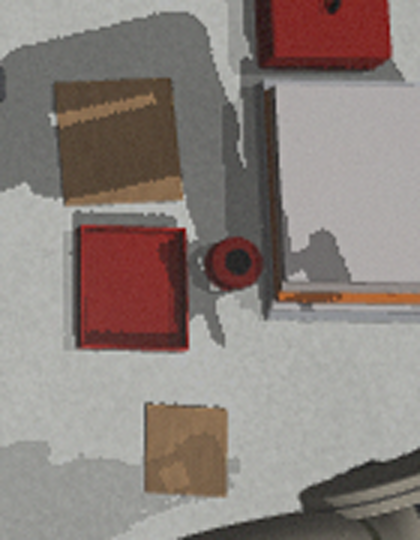

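```bash
python3 - <<'E'
from h import *
ct=calibration('top'); cs=calibration('scene')
T=lambda a,b,z: onz(ct,170+a/5-.4,55+b/5-.4,z)
S=lambda a,b,z: onz(cs,165+a/4-.4,205+b/4-.4,z)
L=[T(330,394,.221),T(657,385,.221),T(657,443,.221),T(330,453,.221)]
print('lamp top view',np.round(L,4).tolist(),np.mean(L,0))
L=[S(63,62,.221),S(380,62,.221),S(380,108,.221),S(58,106,.221)]
print('lamp scene',np.round(L,4).tolist(),np.mean(L,0))
print('box top', [np.round(T(*p,.151),4).tolist() for p in [(40,332),(630,318),(25,50),(615,35)]])
print('box scn', [np.round(S(*p,.151),4).tolist() for p in [(685,252),(65,252),(35,580),(718,578)]])
# push bar: top face corners
A=[(425,309),(541,304),(541,333),(425,338)]
B=[(280,209),(160,209),(160,236),(280,240)]
for z in(.174,.188,.2): print(z,[np.round(np.mean([T(*p,z) for p in A],0),4)], np.round(np.mean([S(*p,z) for p in B],0),4))
# grip
for z in (.1,.12,.14): print('grip',T(486,538,z))
# pad, tray
Q=lambda a,b,z: onz(ct,300+a/3-.3,110+b/3-.3,z)
P=[Q(55,82,.006),Q(172,79,.006),Q(183,194,.006),Q(66,205,.006)]
print('pad',np.round(P,4).tolist(),np.mean(P,0))
P=[Q(80,227,.028),Q(186,228,.028),Q(188,350,.028),Q(77,348,.028)]
print('tray',np.round(P,4).tolist(),np.mean(P,0))
E
```

```text
lamp top view [[0.6395, 0.0449, 0.221], [0.6485, -0.1664, 0.221], [0.6096, -0.1658, 0.221], [0.6002, 0.0444, 0.221]] [ 0.62444472 -0.06073377  0.221     ]
lamp scene [[0.6168, -0.1666, 0.221], [0.6066, 0.0444, 0.221], [0.6402, 0.0457, 0.221], [0.649, -0.1648, 0.221]] [ 0.62816207 -0.06032103  0.221     ]
box top [[0.703, 0.2445, 0.151], [0.7191, -0.1593, 0.151], [0.9092, 0.263, 0.151], [0.9283, -0.1513, 0.151]]
box scn [[0.7025, 0.2524, 0.151], [0.7231, -0.1609, 0.151], [0.9246, -0.1467, 0.151], [0.9026, 0.2574, 0.151]]
0.174 [array([ 0.7071, -0.0567,  0.174 ])] [ 0.7066 -0.0565  0.174 ]
0.188 [array([ 0.7021, -0.0558,  0.188 ])] [ 0.7118 -0.0548  0.188 ]
0.2 [array([ 0.6977, -0.055 ,  0.2   ])] [ 0.7163 -0.0533  0.2   ]
grip [ 0.57480579 -0.06329778  0.1       ]
grip [ 0.56996577 -0.06203083  0.12      ]
grip [ 0.56512575 -0.06076388  0.14      ]
pad [[0.6981, -0.2641, 0.006], [0.7042, -0.4134, 0.006], [0.5551, -0.4213, 0.006], [0.5395, -0.2742, 0.006]] [ 0.62421774 -0.34326283  0.006     ]
tray [[0.5078, -0.2862, 0.028], [0.508, -0.4164, 0.028], [0.3591, -0.4126, 0.028], [0.3604, -0.2787, 0.028]] [ 0.43383452 -0.34847685  0.028     ]
```

```bash
cat >> h.py <<'E'
YAW=np.radians(2.6); ORG=np.array([.6531,-.0592,0])
RB=R.from_euler('z',YAW)
def pb(p): return ORG+RB.apply(np.array(p,float)/1000)
def topb(P): return RB.inv().apply(np.array(P)-ORG)*1000
def toolR(lean,yawdeg):  # yawdeg: world angle of tool x at zero lean; lean deg, fingers toward +x (90deg from tool x... option B)
    x=np.array([np.cos(np.radians(yawdeg)),np.sin(np.radians(yawdeg)),0])
    f=np.array([x[1],-x[0],0])  # forward horizontal dir (tool x = left)
    l=np.radians(lean); z=np.sin(l)*f+np.array([0,0,-np.cos(l)])
    y=np.cross(z,x); return R.from_matrix(np.c_[x,y,z])
def goto(pos,Rt):
    s=read_state(); R0=R.from_rotvec(s['orientation'])
    d=(np.array(pos)-s['tool_pos'])*100
    r=(Rt*R0.inv()).as_rotvec(degrees=True)
    print('t',round(s['t'],2),'shift cm',np.round(d,2),'rot deg',np.round(r,2),'F',np.round(s['force'],1),'op',round(s['opening'],4))
E
python3 - <<'E'
from h import *
goto(pb([54,0,174+80]),toolR(0,92.6)); print(pb([54,0,254]))
E
```

```text
t 0.15 shift cm [48.69 50.1   1.92] rot deg [ 2.0000e-02 -1.2000e-01  1.6107e+02] F [-0.4 -0.2  0.4] op 0.0931
[ 0.70704441 -0.0567504   0.254     ]
```

Request:
carry_out([
  {"xyz": [0, 2, 4], "rot": [0, 0, 8]},
  {"xyz": [2, 5, 7], "rot": [0, 0, 16]},
  {"xyz": [5, 9, 9], "rot": [0, 0, 24]},
  {"xyz": [8, 13, 9], "rot": [0, 0, 32]},
  {"xyz": [11, 17, 9], "rot": [0, 0, 40]},
  {"xyz": [15, 20, 9], "rot": [0, 0, 48]},
  {"xyz": [19, 23, 9], "rot": [0, 0, 56]},
  {"xyz": [23, 26, 9], "rot": [0, 0, 64]},
  {"xyz": [26, 29, 9], "rot": [0, 0, 72]},
  {"xyz": [30, 32, 9], "rot": [0, 0, 80]},
], grip=0, force=20)

```text
t: 1.15
tool_pos: [0.5211, -0.2364, 0.3256]
orientation: [3.125, 0.325, -0.0]
force: [1.3, 0.2, 0.5]
opening: 0.0175
```

```bash
python3 - <<'E'
from h import *
goto(pb([54,0,174+80]),toolR(0,92.6)); s=read_state(); print(s['tool_pos'],s['q'])
E
```

```text
t 1.15 shift cm [18.59 17.97 -7.16] rot deg [ 1.000e-02 -1.000e-02  8.074e+01] F [1.3 0.2 0.5] op 0.0175
[ 0.5211481  -0.23644564  0.32559069] [-5.15385043e-01  3.58427903e-02  1.42574171e+00 -2.06098933e-04
  1.68015898e+00 -7.22388784e-01]
```

Request:
carry_out([
  {"xyz": [3, 3, 0], "rot": [0, 0, 8.5]},
  {"xyz": [6, 6, 0], "rot": [0, 0, 17]},
  {"xyz": [9, 9, 0], "rot": [0, 0, 25.5]},
  {"xyz": [12, 12, -1], "rot": [0, 0, 34]},
  {"xyz": [15, 15, -2], "rot": [0, 0, 42.5]},
  {"xyz": [18, 18, -3], "rot": [0, 0, 51]},
  {"xyz": [18.6, 18, -4], "rot": [0, 0, 59.5]},
  {"xyz": [18.6, 18, -5], "rot": [0, 0, 68]},
  {"xyz": [18.6, 18, -6], "rot": [0, 0, 76]},
  {"xyz": [18.6, 18, -7], "rot": [0, 0, 80.8]},
])

```text
t: 2.15
tool_pos: [0.7061, -0.0578, 0.2544]
orientation: [-2.168, -2.272, 0.001]
force: [-0.5, 0.2, 0.4]
opening: 0.0002
```

```bash
python3 - <<'E'
from h import *
goto(pb([54,0,174+80]),toolR(0,92.6)); s=read_state(); print(s['tool_pos'],s['q'])
for n in ['wrist','scene']:
    cv2.imwrite(f'pics/{n}1.png',read_camera(n)[:,:,::-1])
E
```

```text
t 2.15 shift cm [ 0.09  0.11 -0.04] rot deg [-0.01 -0.07 -0.07] F [-0.5  0.2  0.4] op 0.0002
[ 0.706106   -0.05784579  0.25438796] [-1.54048767e-01  4.23430805e-01  1.10797313e+00 -4.36780370e-05
  1.61139901e+00 -1.77142960e+00]
```

View pics/wrist1.png

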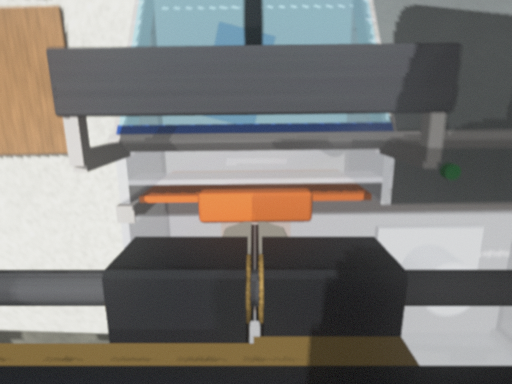

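View pics/scene1.png

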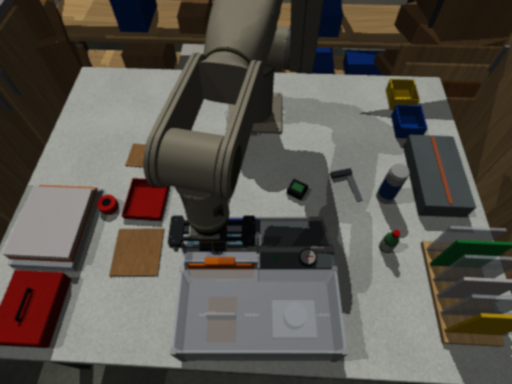

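Request:
carry_out([
  {"xyz": [0.1, 0.1, -2], "rot": [0, 0, 0]},
  {"xyz": [0.1, 0.1, -3.5], "rot": [0, 0, 0]},
  {"xyz": [0.1, 0.1, -4.5], "rot": [0, 0, 0]},
  {"xyz": [0.1, 0.1, -5], "rot": [0, 0, 0]},
  {"xyz": [0.1, 0.1, -5.3], "rot": [0, 0, 0]},
  {"xyz": [0.1, 0.1, -5.6], "rot": [0, 0, 0]},
  {"xyz": [0.1, 0.1, -5.8], "rot": [0, 0, 0]},
  {"xyz": [0.1, 0.1, -6], "rot": [0, 0, 0]},
  {"xyz": [0.1, 0.1, -6.1], "rot": [0, 0, 0]},
  {"xyz": [0.1, 0.1, -6.1], "rot": [0, 0, 0]},
])

```text
t: 3.25
tool_pos: [0.7075, -0.0572, 0.1951]
orientation: [2.175, 2.266, 0.001]
force: [0.4, 0.1, 1.6]
opening: 0.0004
```

Request:
carry_out([
  {"xyz": [0, 0, -0.1], "rot": [0, 0, 0]},
  {"xyz": [0, 0, -0.2], "rot": [0, 0, 0]},
  {"xyz": [0, 0, -0.2], "rot": [0, 0, 0]},
])

```text
t: 3.55
tool_pos: [0.7075, -0.0572, 0.1927]
orientation: [2.175, 2.266, 0.001]
force: [0.6, -0.7, 1.6]
opening: 0.0006
```

Request:
carry_out([
  {"xyz": [0, 0, -0.1], "rot": [0, 0, 0]},
  {"xyz": [0, 0, -0.2], "rot": [0, 0, 0]},
  {"xyz": [0, 0, -0.2], "rot": [0, 0, 0]},
])

```text
t: 3.85
tool_pos: [0.7072, -0.0571, 0.1905]
orientation: [-2.176, -2.266, -0.0]
force: [1.3, -1.1, 1.8]
opening: 0.0004
```

Request:
carry_out([
  {"xyz": [0, 0, -0.1], "rot": [0, 0, 0]},
  {"xyz": [0, 0, -0.2], "rot": [0, 0, 0]},
  {"xyz": [0, 0, -0.2], "rot": [0, 0, 0]},
])

```text
t: 4.15
tool_pos: [0.7073, -0.0571, 0.1888]
orientation: [2.176, 2.266, 0.0]
force: [-0.5, 0.1, 4.2]
opening: 0.0005
```

Request:
carry_out([
  {"xyz": [0, 0, -0.1], "rot": [0, 0, 0]},
  {"xyz": [0, 0, -0.2], "rot": [0, 0, 0]},
  {"xyz": [0, 0, -0.2], "rot": [0, 0, 0]},
])

```text
t: 4.45
tool_pos: [0.7073, -0.0571, 0.1871]
orientation: [2.176, 2.266, 0.0]
force: [-1.3, -0.3, 6.6]
opening: 0.0006
```

Request:
carry_out([
  {"xyz": [0, 0, -0.1], "rot": [0, 0, 0]},
  {"xyz": [0, 0, -0.2], "rot": [0, 0, 0]},
  {"xyz": [0, 0, -0.2], "rot": [0, 0, 0]},
  {"xyz": [0, 0, -0.2], "rot": [0, 0, 0]},
])

```text
t: 4.85
tool_pos: [0.7073, -0.0572, 0.1857]
orientation: [2.175, 2.266, 0.0]
force: [-2.1, -0.3, 7.6]
opening: 0.0002
```

```bash
python3 - <<'E'
from h import *
goto(pb([-130,0,300]),toolR(35,92.6))
goto(pb([-122,0,186]),toolR(35,92.6))
E
```

```text
t 4.85 shift cm [-18.41  -0.79  11.43] rot deg [  1.52 -34.93   0.26] F [-2.1 -0.3  7.6] op 0.0002
t 4.85 shift cm [-17.61  -0.76   0.03] rot deg [  1.52 -34.93   0.26] F [-2.1 -0.3  7.6] op 0.0002
```

Request:
carry_out([
  {"xyz": [0, 0, 3], "rot": [0, 0, 0]},
  {"xyz": [0, 0, 8], "rot": [0, 0, 0]},
  {"xyz": [-1, 0, 11.5], "rot": [0, 0, 0]},
  {"xyz": [-5, -0.2, 12], "rot": [0, -5, 0]},
  {"xyz": [-9, -0.4, 12], "rot": [0.4, -10, 0.1]},
  {"xyz": [-13, -0.6, 12], "rot": [0.7, -17, 0.1]},
  {"xyz": [-17, -0.8, 12], "rot": [1.1, -25, 0.2]},
  {"xyz": [-18.4, -0.8, 12], "rot": [1.5, -33, 0.3]},
  {"xyz": [-18.4, -0.8, 12], "rot": [1.5, -35, 0.3]},
  {"xyz": [-18.4, -0.8, 11], "rot": [1.5, -35, 0.3]},
], grip=0.6)

```text
t: 5.85
tool_pos: [0.5221, -0.0652, 0.2949]
orientation: [1.829, 1.915, 0.609]
force: [-0.2, 0.5, 0.4]
opening: 0.056
```

```bash
python3 - <<'E'
from h import *
c=calibration('wrist'); im=read_camera('wrist')[:,:,::-1]; cv2.imwrite('pics/wrist2.png',im)
np.save('w2.npy',c,allow_pickle=True)
im=read_camera('scene')[:,:,::-1]; cv2.imwrite('pics/scene2.png',im); 
goto(pb([-122,0,186]),toolR(35,92.6))
print(read_state()['q'])
print(proj(c,[pb([-76,0,121]),pb([-130,100,50]),pb([-130,-100,50]),pb([9,100,148]),pb([9,-100,148])]))
E
```

```text
t 5.95 shift cm [ 1.110e+00 -1.000e-02 -1.032e+01] rot deg [-0.1  -0.24  0.03] F [-1.  -0.1 -1. ] op 0.0558
[-0.39116589 -0.6980503   2.18590423  0.27418296  1.10810133 -2.06017318]
[[254.31532423 119.22508037]
 [359.53545411  26.79263896]
 [149.21758892  26.88641676]
 [347.55618498 199.39469601]
 [161.23223782 199.36225912]]
```

View pics/wrist2.png

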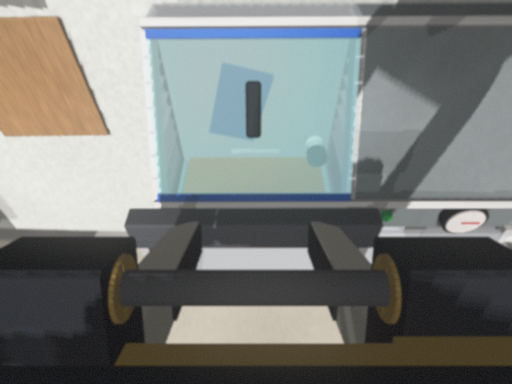

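View pics/scene2.png

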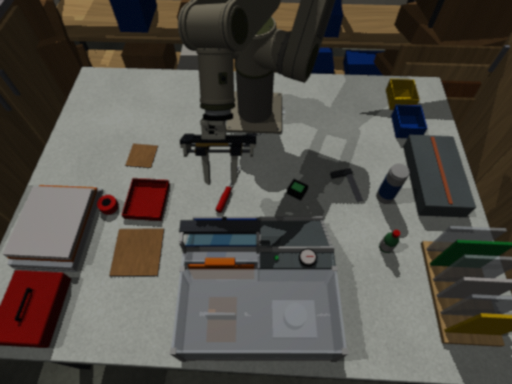

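```bash
python3 - <<'E'
from h import *
c=np.load('w2.npy',allow_pickle=True).item(); ct=calibration('top')
n=RB.apply([-np.sin(np.radians(35)),0,np.cos(np.radians(35))])
for name,cc,uv in (('w',c,(253.5,109)),('t',ct,(170+486/5-.4,55+538/5-.4))):
  for off in (35,40,45):
    p0=pb([-60.5,0,99])+n*off/1000
    p,d=ray(cc,*uv); X=p+d*(((p0-p)@n)/(d@n)); q=topb(X); print(name,off,np.round(q,1),'along slope from mid',np.round((q-topb(p0))@[np.cos(np.radians(35)),0,np.sin(np.radians(35))],1))
E
```

```text
w 35 [-88.3  -0.7 122.3] along slope from mid -9.4
w 40 [-91.2  -0.7 126.3] along slope from mid -9.5
w 45 [-94.1  -0.7 130.4] along slope from mid -9.5
t 35 [-84.4   1.3 125. ] along slope from mid -4.6
t 40 [-85.6   1.7 130.2] along slope from mid -2.7
t 45 [-86.9   2.1 135.5] along slope from mid -0.7
```

```bash
python3 - <<'E'
from h import *
goto(pb([-112,0,160.5]),toolR(35,92.6))
goto(pb([-83.5,0,119.5]),toolR(35,92.6))
E
```

```text
t 5.95 shift cm [  2.11   0.04 -12.87] rot deg [-0.1  -0.24  0.03] F [-1.  -0.1 -1. ] op 0.0558
t 5.95 shift cm [  4.96   0.16 -16.97] rot deg [-0.1  -0.24  0.03] F [-1.  -0.1 -1. ] op 0.0558
```

Request:
carry_out([
  {"xyz": [0.5, 0, -4], "rot": [0, -0.2, 0]},
  {"xyz": [1, 0, -8], "rot": [0, -0.2, 0]},
  {"xyz": [2.1, 0, -12], "rot": [0, -0.2, 0]},
  {"xyz": [2.2, 0.1, -13], "rot": [0, -0.2, 0]},
  {"xyz": [3.2, 0.1, -14.4], "rot": [0, -0.2, 0]},
  {"xyz": [4.2, 0.1, -15.9], "rot": [0, -0.2, 0]},
  {"xyz": [4.8, 0.2, -16.7], "rot": [0, -0.2, 0]},
  {"xyz": [4.9, 0.2, -16.9], "rot": [0, -0.2, 0]},
  {"xyz": [4.9, 0.2, -16.9], "rot": [0, -0.2, 0]},
])

```text
t: 6.85
tool_pos: [0.573, -0.063, 0.1266]
orientation: [1.831, 1.919, 0.608]
force: [-0.5, -0.3, 0.0]
opening: 0.0557
```

```bash
python3 - <<'E'
from h import *
im=read_camera('wrist')[:,:,::-1]; cv2.imwrite('pics/wrist3.png',im)
goto(pb([-83.5,0,119.5]),toolR(35,92.6))
E
```

```text
t 6.9 shift cm [-0.33  0.02 -0.74] rot deg [ 0.02  0.25 -0.07] F [-0.8 -0.1  0.1] op 0.056
```

View pics/wrist3.png

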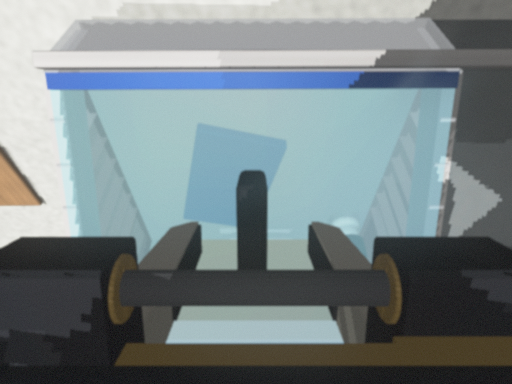

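Request:
carry_out([
  {"xyz": [-0.1, 0, -0.3], "rot": [0, 0.2, 0]},
  {"xyz": [-0.2, 0, -0.6], "rot": [0, 0.2, 0]},
  {"xyz": [-0.2, 0, -0.6], "rot": [0, 0.2, 0]},
  {"xyz": [-0.2, 0, -0.6], "rot": [0, 0.2, 0]},
  {"xyz": [-0.2, 0, -0.6], "rot": [0, 0.2, 0]},
  {"xyz": [-0.2, 0, -0.6], "rot": [0, 0.2, 0]},
  {"xyz": [-0.2, 0, -0.6], "rot": [0, 0.2, 0]},
], grip=0, force=12)

```text
t: 7.6
tool_pos: [0.5703, -0.0632, 0.1198]
orientation: [1.833, 1.92, 0.605]
force: [-2.1, -1.6, 1.9]
opening: 0.0139
```

Request:
carry_out([
  {"xyz": [-0.05, 1, 0], "rot": [0, 0, 0]},
  {"xyz": [-0.14, 3, 0], "rot": [0, 0, 0]},
  {"xyz": [-0.23, 5, 0], "rot": [0, 0, 0]},
  {"xyz": [-0.34, 7.5, 0], "rot": [0, 0, 0]},
  {"xyz": [-0.45, 10, 0], "rot": [0, 0, 0]},
  {"xyz": [-0.57, 12.5, 0], "rot": [0, 0, 0]},
  {"xyz": [-0.68, 15, 0], "rot": [0, 0, 0]},
  {"xyz": [-0.77, 17, 0], "rot": [0, 0, 0]},
  {"xyz": [-0.84, 18.5, 0], "rot": [0, 0, 0]},
  {"xyz": [-0.87, 19.2, 0], "rot": [0, 0, 0]},
])

```text
t: 8.6
tool_pos: [0.5608, 0.1303, 0.1197]
orientation: [1.833, 1.922, 0.605]
force: [-16.3, -1.8, 12.3]
opening: 0.0139
```

Request:
carry_out([
  {"xyz": [0, 0.2, 0], "rot": [0, 0, 0]},
  {"xyz": [0, 0.2, 0], "rot": [0, 0, 0]},
])

```text
t: 8.8
tool_pos: [0.561, 0.1305, 0.1197]
orientation: [1.833, 1.921, 0.603]
force: [-15.8, -5.8, 13.0]
opening: 0.0142
```

Request:
carry_out([
  {"xyz": [0, 0, 0], "rot": [0, 0, 0]},
  {"xyz": [0, 0, 0], "rot": [0, 0, 0]},
  {"xyz": [0, 0, 0], "rot": [0, 0, 0]},
  {"xyz": [-0.6, 0, 0.8], "rot": [0, 0, 0]},
  {"xyz": [-1.7, 0, 2.4], "rot": [0, 0, 0]},
  {"xyz": [-3.4, 0, 4.9], "rot": [0, 0, 0]},
  {"xyz": [-5.5, 0, 8], "rot": [0, 0, 0]},
  {"xyz": [-7, -4, 10], "rot": [0, 0, 0]},
  {"xyz": [-7.5, -8, 11], "rot": [0, 0, 0]},
  {"xyz": [-7.5, -12, 12], "rot": [0, 0, 0]},
], grip=0.5)

```text
t: 9.8
tool_pos: [0.4863, 0.011, 0.2414]
orientation: [1.827, 1.921, 0.609]
force: [1.1, 0.2, 0.3]
opening: 0.0463
```

Request:
carry_out([
  {"xyz": [0, -4, 0], "rot": [0, 0, 0]},
  {"xyz": [0, -7.5, 0], "rot": [0, 0, 0]},
  {"xyz": [0, -8, 0], "rot": [0, 0, 0]},
  {"xyz": [0, -8, 0], "rot": [0, 0, 0]},
], grip=1)

```text
t: 10.2
tool_pos: [0.4863, -0.0705, 0.2394]
orientation: [1.837, 1.916, 0.604]
force: [0.3, 0.5, 0.1]
opening: 0.0742
```

```bash
python3 - <<'E'
from h import *
c=calibration('wrist'); im=read_camera('wrist')[:,:,::-1]; cv2.imwrite('pics/wrist4.png',im)
np.save('w4.npy',c,allow_pickle=True)
im=read_camera('scene')[:,:,::-1]; cv2.imwrite('pics/scene4.png',im); 
im=read_camera('top')[:,:,::-1]; cv2.imwrite('pics/top4.png',im); 
crop(im,170,90,310,195,5,'pics/tc4.png')
s=read_state(); print(s['tool_pos'],topb(s['tool_pos']),s['q'])
E
```

```text
[ 0.48655943 -0.06785764  0.23940016] [-166.761868     -1.09394769  239.40015638] [-0.4478562  -0.81913674  2.34288344  0.31335269  1.08646401 -2.13709425]
```

View pics/wrist4.png

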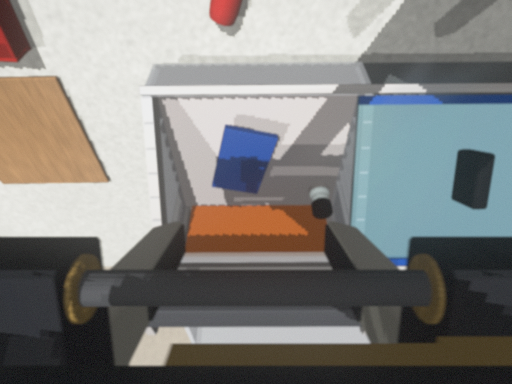

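View pics/tc4.png

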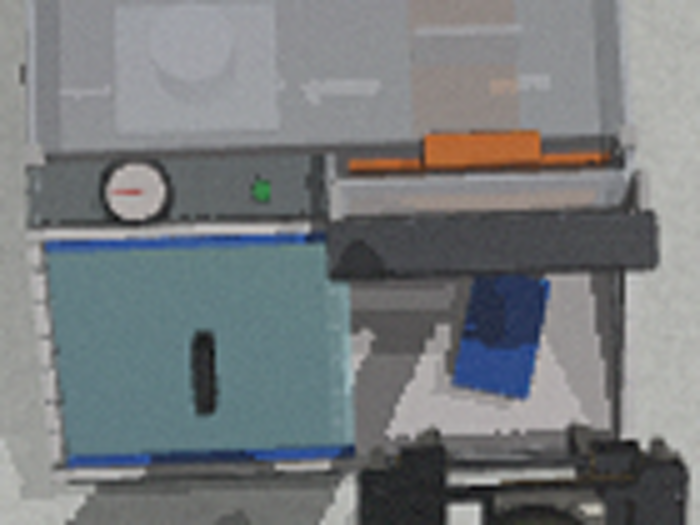

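View pics/scene4.png

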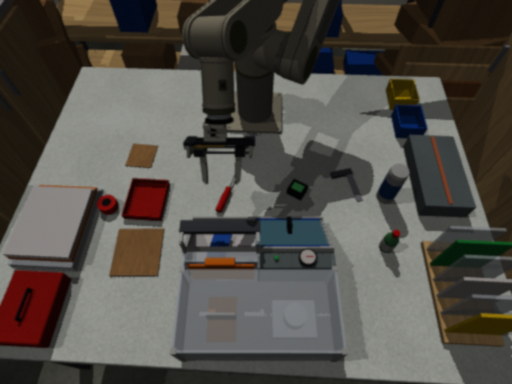

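```bash
cat > off.py <<'E'
from h import *
def rect(img,c,z,roi):
    x0,y0,x1,y1=roi; h=cv2.cvtColor(img,cv2.COLOR_BGR2HSV)
    m=cv2.inRange(h,(108,120,40),(128,255,255)); mm=np.zeros_like(m); mm[y0:y1,x0:x1]=m[y0:y1,x0:x1]
    mm=cv2.morphologyEx(mm,cv2.MORPH_OPEN,np.ones((3,3)))
    cs,_=cv2.findContours(mm,cv2.RETR_EXTERNAL,cv2.CHAIN_APPROX_NONE); k=max(cs,key=cv2.contourArea)[:,0,:]
    W=np.array([onz(c,u,v,z)[:2] for u,v in k])*1000
    (cx,cy),(w,hh),a=cv2.minAreaRect(W.astype(np.float32))
    print('img bbox',cv2.boundingRect(k),'rect mm',(cx,cy),(w,hh),a)
    print('box',np.round(cv2.boxPoints(((cx,cy),(w,hh),a)),1).tolist())
    return cx,cy
E
python3 - <<'E'
from off import *
im=cv2.imread('pics/wrist4.png'); c=np.load('w4.npy',allow_pickle=True).item()
p=rect(im,c,.054,(200,115,300,200)); print(topb([p[0]/1000,p[1]/1000,.054]))
crop(im,140,60,370,260,3,'pics/w4c.png')
E
```

```text
img bbox (219, 127, 58, 55) rect mm (600.8834228515625, -76.7557601928711) (53.96809387207031, 77.56932067871094) 78.79570770263672
box [[557.5999755859375, -95.69999694824219], [633.7000122070312, -110.80000305175781], [644.2000122070312, -57.79999923706055], [568.0999755859375, -42.70000076293945]]
[-52.95920557 -15.16898779  54.        ]
```

View pics/w4c.png

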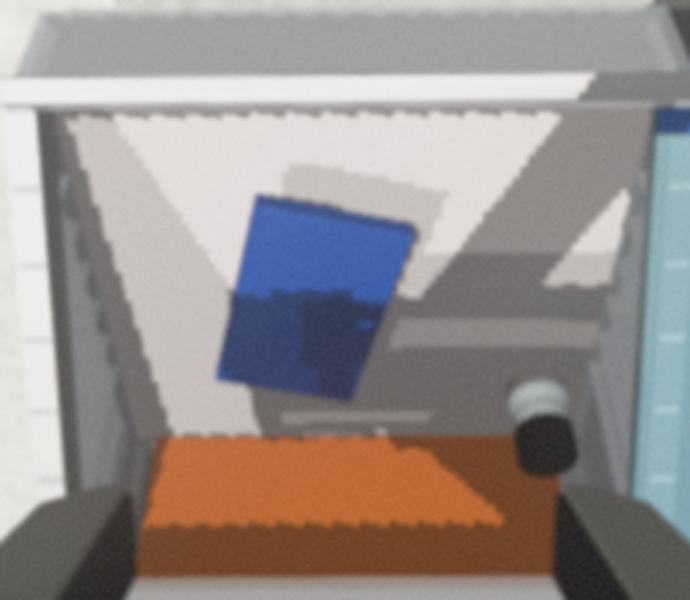

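```bash
python3 - <<'E'
from off import *
c=np.load('w4.npy',allow_pickle=True).item()
P=np.array([onz(c,140+a/3-.33,60+b/3-.33,.054) for a,b in [(256,203),(414,235),(352,401),(218,379)]])
print(np.round(P*1000,1)); m=P.mean(0); print(m,topb(m))
e=lambda i,j:P[j]-P[i]
for i,j in((0,1),(3,2),(0,3),(1,2)): print(np.linalg.norm(e(i,j)),np.degrees(np.arctan2(*e(i,j)[1::-1])))
ct=calibration('top')
Q=np.array([onz(ct,170+a/5-.4,90+b/5-.4,.054) for a,b in [(452,384),(527,399),(550,283)]]); print(np.round(Q*1000,1)); print((Q[0]+Q[1])/2,(P[0]+P[1])/2)
E
```

```text
[[ 559.6  -96.3   54. ]
 [ 571.1  -42.5   54. ]
 [ 658.7  -59.6   54. ]
 [ 647.5 -113.5   54. ]]
[ 0.60920681 -0.07797441  0.054     ] [-44.69967238 -16.76395944  54.        ]
0.05496607580511621 77.94047717522798
0.05497254851528089 78.26252526820927
0.08958481835399584 -11.051422553966303
0.08927597741344814 -11.044337450875705
[[ 570.1  -41.6   54. ]
 [ 559.6  -95.8   54. ]
 [ 646.4 -113.    54. ]]
[ 0.56484511 -0.06873128  0.054     ] [ 0.5653203  -0.06940567  0.054     ]
```

```bash
python3 - <<'E'
from h import *
Rt=toolR(30,78.9); z=Rt.as_matrix()[:,2]; C=np.array([.609,-.0777,.050]); print(z)
for b in (.133,.053,.013): print(C-z*b,topb(C-z*b)); goto(C-z*b,Rt)
E
```

```text
[ 0.49064633 -0.09626098 -0.8660254 ]
[ 0.54374404 -0.06489729  0.16518138] [-109.50183389   -0.73071105  165.1813787 ]
t 10.35 shift cm [ 5.72  0.3  -7.42] rot deg [  0.36   5.01 -13.81] F [ 0.5  0.  -0. ] op 0.086
[ 0.58299574 -0.07259817  0.09589935] [-70.63986909 -10.20423689  95.8993464 ]
t 10.35 shift cm [  9.64  -0.47 -14.35] rot deg [  0.36   5.01 -13.81] F [ 0.5  0.  -0. ] op 0.086
[ 0.6026216  -0.07644861  0.06125833] [-51.20888669 -14.94099982  61.25833025]
t 10.35 shift cm [ 11.61  -0.86 -17.81] rot deg [  0.36   5.01 -13.81] F [ 0.5  0.  -0. ] op 0.086
```

Request:
carry_out([
  {"xyz": [2.5, 0.1, -3], "rot": [0.1, 2, -6]},
  {"xyz": [4.5, 0.2, -6], "rot": [0.3, 4, -12]},
  {"xyz": [5.7, 0.3, -7.4], "rot": [0.4, 5, -13.8]},
  {"xyz": [7, 0, -9.7], "rot": [0.4, 5, -13.8]},
  {"xyz": [8.5, -0.3, -12.3], "rot": [0.4, 5, -13.8]},
  {"xyz": [9.6, -0.5, -14.3], "rot": [0.4, 5, -13.8]},
  {"xyz": [9.6, -0.5, -14.3], "rot": [0.4, 5, -13.8]},
  {"xyz": [9.6, -0.5, -14.3], "rot": [0.4, 5, -13.8]},
], grip=1)

```text
t: 11.15
tool_pos: [0.5821, -0.0723, 0.0961]
orientation: [2.085, 1.718, 0.459]
force: [0.4, -0.0, 0.1]
opening: 0.0928
```

```bash
python3 - <<'E'
from h import *
im=read_camera('wrist')[:,:,::-1]; cv2.imwrite('pics/wrist5.png',im)
Rt=toolR(30,78.9); z=Rt.as_matrix()[:,2]; C=np.array([.609,-.0777,.050])
for b in (.053,.013): goto(C-z*b,Rt)
E
```

```text
t 11.2 shift cm [ 0.02  0.02 -0.16] rot deg [-0.    0.06 -0.04] F [-0.3 -1.   0.5] op 0.0931
t 11.2 shift cm [ 1.99 -0.36 -3.62] rot deg [-0.    0.06 -0.04] F [-0.3 -1.   0.5] op 0.0931
```

View pics/wrist5.png

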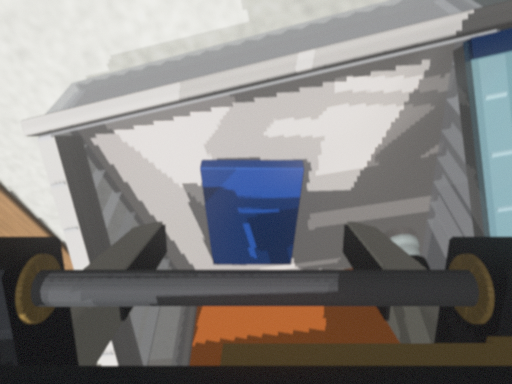

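Request:
carry_out([
  {"xyz": [0.6, -0.1, -1.1], "rot": [0, 0, 0]},
  {"xyz": [1.2, -0.2, -2.2], "rot": [0, 0, 0]},
  {"xyz": [1.7, -0.3, -3.1], "rot": [0, 0, 0]},
  {"xyz": [2.0, -0.4, -3.6], "rot": [0, 0, 0]},
  {"xyz": [2.0, -0.4, -3.6], "rot": [0, 0, 0]},
  {"xyz": [2.0, -0.4, -3.6], "rot": [0, 0, 0]},
])

```text
t: 11.8
tool_pos: [0.6029, -0.0781, 0.0618]
orientation: [2.085, 1.714, 0.461]
force: [0.0, 0.3, 0.6]
opening: 0.0932
```

```bash
python3 - <<'E'
from h import *
Rt=toolR(30,78.9); z=Rt.as_matrix()[:,2]; C=np.array([.609,-.0777,.050])
for b in (.053,.013): goto(C-z*b,Rt)
im=read_camera('wrist')[:,:,::-1]; cv2.imwrite('pics/wrist6.png',im)
E
```

```text
t 11.8 shift cm [-1.99  0.55  3.41] rot deg [0.01 0.1  0.06] F [0.  0.3 0.6] op 0.0932
t 11.8 shift cm [-0.03  0.16 -0.06] rot deg [0.01 0.1  0.06] F [0.  0.3 0.6] op 0.0932
```

View pics/wrist6.png

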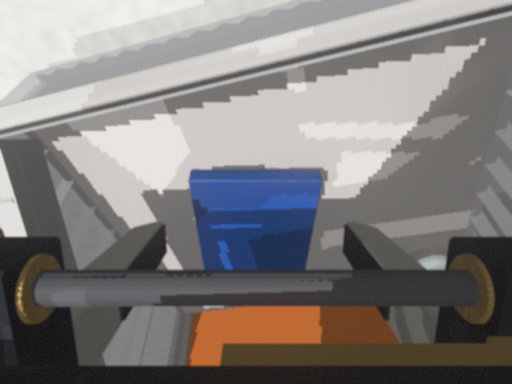

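Aligned: the plate (190–322, 170) is centred between the fingers. Closing with light force.

Request:
carry_out([
  {"xyz": [0, 0.1, 0], "rot": [0, 0, 0]},
  {"xyz": [0, 0.1, 0], "rot": [0, 0, 0]},
  {"xyz": [0, 0.1, 0], "rot": [0, 0, 0]},
  {"xyz": [0, 0.1, 0], "rot": [0, 0, 0]},
  {"xyz": [0, 0.1, 0], "rot": [0, 0, 0]},
  {"xyz": [0, 0.1, 0], "rot": [0, 0, 0]},
], grip=0, force=12)

```text
t: 12.45
tool_pos: [0.6025, -0.0771, 0.0606]
orientation: [2.086, 1.714, 0.46]
force: [-1.3, -0.2, 1.1]
opening: 0.0555
```

Request:
carry_out([
  {"xyz": [0, 0, 0.5], "rot": [0, 0, 0]},
  {"xyz": [-0.3, 0.1, 1.5], "rot": [0, 0, 0]},
  {"xyz": [-1, 0.2, 3], "rot": [0, 0, 0]},
  {"xyz": [-2, 0.4, 4.8], "rot": [0, 0, 0]},
  {"xyz": [-3.5, 0.6, 7.2], "rot": [0, 0, 0]},
  {"xyz": [-5, 0.9, 9.8], "rot": [0, 0, 0]},
  {"xyz": [-6.5, 1.2, 12.4], "rot": [0, 0, 0]},
  {"xyz": [-8, 1.2, 14.5], "rot": [0, 0, 0]},
  {"xyz": [-10, 1.2, 16], "rot": [0, 0, 0]},
  {"xyz": [-10, 1.2, 16], "rot": [0, 0, 0]},
])

```text
t: 13.45
tool_pos: [0.5027, -0.0654, 0.225]
orientation: [2.081, 1.71, 0.464]
force: [0.2, -0.1, -0.8]
opening: 0.056
```

```bash
python3 - <<'E'
from h import *
c=calibration('wrist'); im=read_camera('wrist')[:,:,::-1]; cv2.imwrite('pics/wrist7.png',im)
np.save('w7.npy',c,allow_pickle=True)
s=read_state(); print(s['tool_pos'],topb(s['tool_pos']),s['opening'],s['force'],s['q'])
im=read_camera('top')[:,:,::-1]; cv2.imwrite('pics/top7.png',im)
E
```

```text
[ 0.50302654 -0.0654101   0.22336659] [-150.20068027    0.6040755   223.36659487] 0.05575950527893539 [ 0.13218902 -0.07925083 -0.51203093] [-0.25002015 -0.67354831  2.26325359  0.03211365  1.02369087 -1.63470983]
```

View pics/wrist7.png

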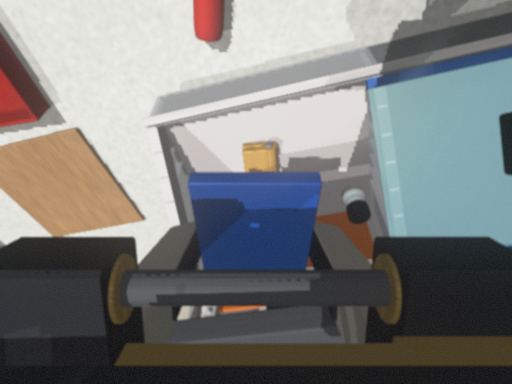

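View pics/top7.png

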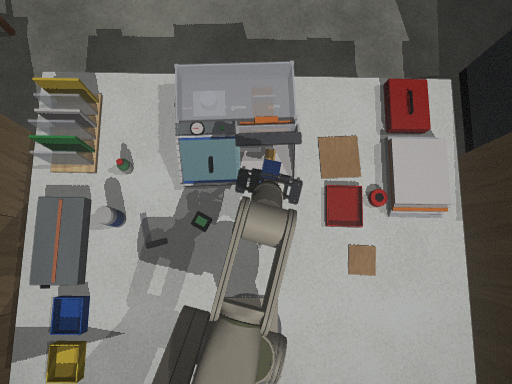

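```bash
python3 - <<'E'
from h import *
Rt=toolR(30,64); z=Rt.as_matrix()[:,2]
for C in ([.624,-.343,.10],[.624,-.343,.022],[.624,-.343,.0125]): P=np.array(C)-z*.013; print(P); goto(P,Rt)
E
```

```text
[ 0.61815784 -0.34015059  0.11125833]
t 13.55 shift cm [ 11.53 -27.49 -11.05] rot deg [  0.06   0.17 -14.81] F [ 0.4  0.2 -0.4] op 0.0559
[ 0.61815784 -0.34015059  0.03325833]
t 13.55 shift cm [ 11.53 -27.49 -18.85] rot deg [  0.06   0.17 -14.81] F [ 0.4  0.2 -0.4] op 0.0559
[ 0.61815784 -0.34015059  0.02375833]
t 13.55 shift cm [ 11.53 -27.49 -19.8 ] rot deg [  0.06   0.17 -14.81] F [ 0.4  0.2 -0.4] op 0.0559
```

Request:
carry_out([
  {"xyz": [0, -2, 0.5], "rot": [0, 0, 0]},
  {"xyz": [0, -5, 0.5], "rot": [0, 0, -2]},
  {"xyz": [0.5, -9, 0.5], "rot": [0, 0, -5]},
  {"xyz": [1.5, -13, 0], "rot": [0, 0, -8]},
  {"xyz": [3, -17, 0], "rot": [0, 0, -11]},
  {"xyz": [5.5, -20.5, -1], "rot": [0, 0, -13]},
  {"xyz": [8, -23.5, -3], "rot": [0, 0, -14]},
  {"xyz": [10, -26, -6], "rot": [0, 0, -14.8]},
  {"xyz": [11.2, -27.2, -9], "rot": [0, 0.2, -14.8]},
  {"xyz": [11.5, -27.5, -11], "rot": [0, 0.2, -14.8]},
])

```text
t: 14.55
tool_pos: [0.617, -0.3405, 0.1051]
orientation: [2.273, 1.42, 0.374]
force: [-0.1, 0.4, -1.0]
opening: 0.0557
```

Request:
carry_out([
  {"xyz": [0, 0, -2], "rot": [0, 0, 0]},
  {"xyz": [0, 0, -4], "rot": [0, 0, 0]},
  {"xyz": [0, 0, -5.5], "rot": [0, 0, 0]},
  {"xyz": [0, 0, -6.5], "rot": [0, 0, 0]},
  {"xyz": [0, 0, -7], "rot": [0, 0, 0]},
  {"xyz": [0, 0, -7.2], "rot": [0, 0, 0]},
  {"xyz": [0, 0, -7.2], "rot": [0, 0, 0]},
])

```text
t: 15.25
tool_pos: [0.6179, -0.3404, 0.0393]
orientation: [2.267, 1.418, 0.377]
force: [0.5, -0.1, 0.0]
opening: 0.0556
```

```bash
python3 - <<'E'
from h import *
im=read_camera('scene')[:,:,::-1]; cv2.imwrite('pics/scene8.png',im); crop(im,60,160,260,300,4,'pics/sc8.png')
im=read_camera('wrist')[:,:,::-1]; cv2.imwrite('pics/wrist8.png',im)
Rt=toolR(30,64); z=Rt.as_matrix()[:,2]
goto(np.array([.624,-.343,.0125])-z*.013,Rt)
E
```

```text
t 15.35 shift cm [-0.01  0.05 -1.62] rot deg [ 0.04 -0.08 -0.03] F [ 0.5 -0.4  0.3] op 0.0556
```

View pics/sc8.png

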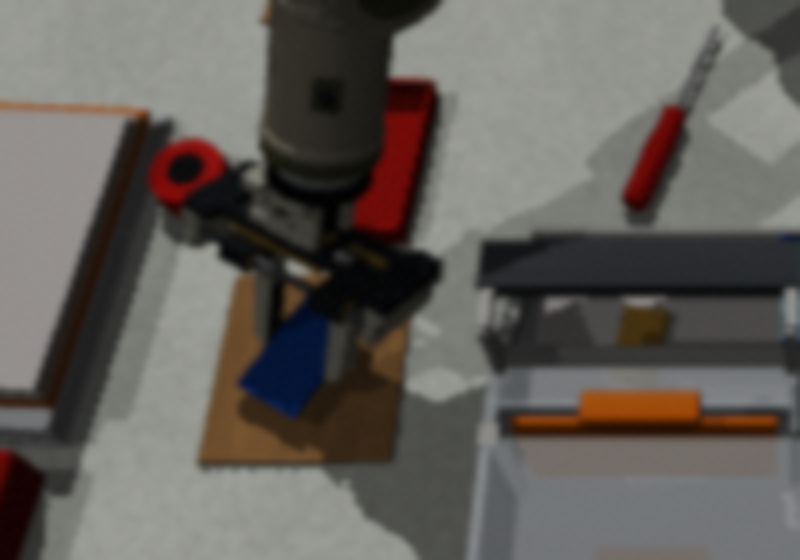

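View pics/wrist8.png

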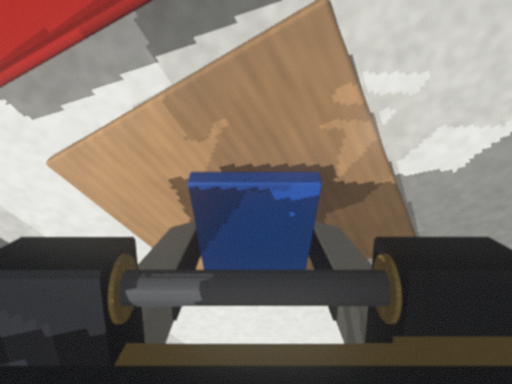

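Request:
carry_out([
  {"xyz": [0, 0, -0.5], "rot": [0, 0, 0]},
  {"xyz": [0, 0, -0.9], "rot": [0, 0, 0]},
  {"xyz": [0, 0, -1.2], "rot": [0, 0, 0]},
  {"xyz": [0, 0, -1.4], "rot": [0, 0, 0]},
  {"xyz": [0, 0, -1.4], "rot": [0, 0, 0]},
])

```text
t: 15.85
tool_pos: [0.6177, -0.3402, 0.0249]
orientation: [2.267, 1.418, 0.377]
force: [-4.3, 2.3, 5.7]
opening: 0.0558
```

Request:
carry_out([
  {"xyz": [0, 0, 0.1], "rot": [0, 0, 0]},
  {"xyz": [0, 0, 0.1], "rot": [0, 0, 0]},
  {"xyz": [0, 0, 0.1], "rot": [0, 0, 0]},
  {"xyz": [-0.5, 0.2, 1], "rot": [0, 0, 0]},
  {"xyz": [-1.5, 0.7, 3], "rot": [0, 0, 0]},
  {"xyz": [-3, 1.5, 6], "rot": [0, 0, 0]},
  {"xyz": [-5, 2.5, 10], "rot": [0, 0, 0]},
  {"xyz": [-5, 2.5, 10], "rot": [0, 0, 0]},
], grip=0.8)

```text
t: 16.65
tool_pos: [0.5693, -0.3167, 0.1333]
orientation: [2.258, 1.413, 0.381]
force: [0.4, -1.1, 1.3]
opening: 0.0742
```

```bash
python3 - <<'E'
from h import *
im=read_camera('wrist')[:,:,::-1]; cv2.imwrite('pics/wrist9.png',im)
im=read_camera('scene')[:,:,::-1]; crop(im,60,160,260,300,4,'pics/sc9.png')
E
```

```text
(no output)
```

View pics/wrist9.png

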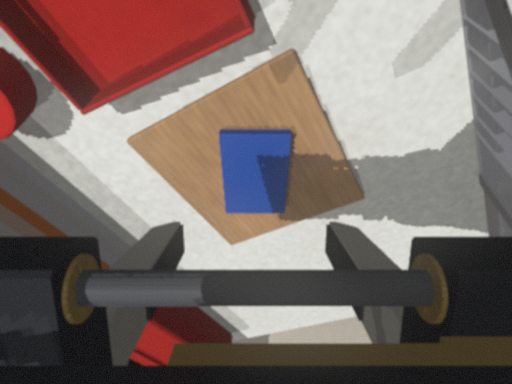

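View pics/sc9.png

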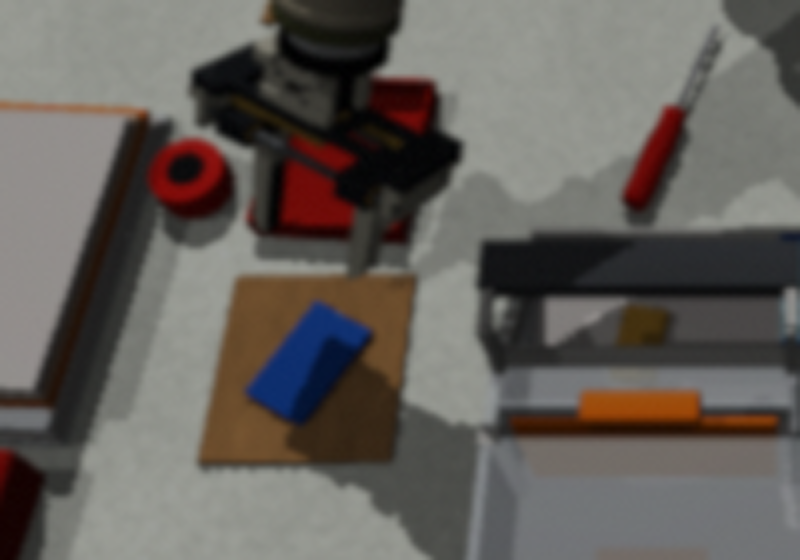

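```bash
python3 - <<'E'
from h import *
goto(pb([-150,-15,230]),toolR(30,84))
E
```

```text
t 16.75 shift cm [-6.42 23.47 10.24] rot deg [ 0.13  0.06 19.98] F [ 0.8 -0.2 -0.2] op 0.0744
```

Request:
carry_out([
  {"xyz": [-2, 1, 4], "rot": [0, 0, 3]},
  {"xyz": [-5, 4, 7], "rot": [0, 0, 6]},
  {"xyz": [-6.4, 8, 10], "rot": [0, 0, 9]},
  {"xyz": [-6.4, 13, 10.2], "rot": [0, 0, 13]},
  {"xyz": [-6.4, 18, 10.2], "rot": [0, 0, 17]},
  {"xyz": [-6.4, 22, 10.2], "rot": [0, 0, 20]},
  {"xyz": [-6.4, 23.5, 10.2], "rot": [0, 0, 20]},
  {"xyz": [-6.4, 23.5, 10.2], "rot": [0, 0, 20]},
])

```text
t: 17.55
tool_pos: [0.5031, -0.0779, 0.2251]
orientation: [2.015, 1.821, 0.483]
force: [0.1, -0.7, 0.0]
opening: 0.0744
```

```bash
python3 - <<'E'
from h import *
c=calibration('wrist'); im=read_camera('wrist')[:,:,::-1]; cv2.imwrite('pics/wrist10.png',im)
np.save('w10.npy',c,allow_pickle=True); crop(im,140,60,370,260,3,'pics/w10c.png')
s=read_state(); print(topb(s['tool_pos']))
E
```

```text
[-150.63570179  -13.06692665  225.23857469]
```

View pics/w10c.png

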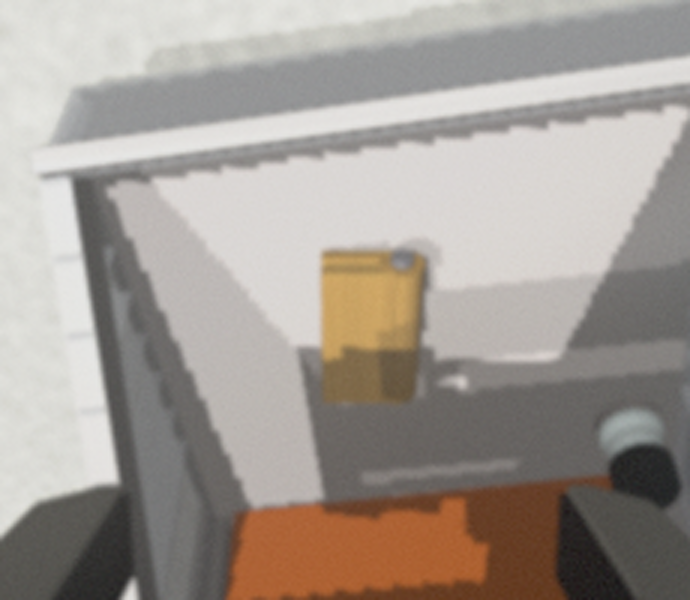

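```bash
python3 - <<'E'
from h import *
c=np.load('w10.npy',allow_pickle=True).item()
for z in (.046,):
  P=np.array([onz(c,140+a/3-.33,60+b/3-.33,z) for a,b in [(322,271),(421,271),(414,403),(324,402)]])
  print(np.round(P*1000,1)); m=P.mean(0); print(m,topb(m))
  e=lambda i,j:P[j]-P[i]
  for i,j in((0,1),(3,2),(0,3),(1,2)): print(np.linalg.norm(e(i,j)),np.degrees(np.arctan2(*e(i,j)[1::-1])))
E
```

```text
[[575.6 -92.2  46. ]
 [579.  -59.1  46. ]
 [640.4 -64.8  46. ]
 [636.4 -98.6  46. ]]
[ 0.60782217 -0.07867301  0.046     ] [-46.11457195 -17.39903018  46.        ]
0.0333178801408156 84.13972662062271
0.03406911995468057 83.2483348940595
0.06113559568398344 -5.984926567851018
0.06166852526556508 -5.28969900089041
```

```bash
python3 - <<'E'
from h import *
Rt=toolR(30,84.2); z=Rt.as_matrix()[:,2]; C=np.array([.608,-.0785,.038]); print(z)
for b in (.1356,.0556,.0156): print(C-z*b); goto(C-z*b,Rt)
E
```

```text
[ 0.49744035 -0.05052815 -0.8660254 ]
[ 0.54054709 -0.07164838  0.15543304]
t 17.6 shift cm [ 3.73  0.74 -6.98] rot deg [ 0.02 -0.28  0.04] F [-0.6  0.1 -1. ] op 0.0744
[ 0.58034232 -0.07569063  0.08615101]
t 17.6 shift cm [  7.71   0.34 -13.91] rot deg [ 0.02 -0.28  0.04] F [-0.6  0.1 -1. ] op 0.0744
[ 0.60023993 -0.07771176  0.05151   ]
t 17.6 shift cm [  9.7    0.14 -17.37] rot deg [ 0.02 -0.28  0.04] F [-0.6  0.1 -1. ] op 0.0744
```

Request:
carry_out([
  {"xyz": [2, 0.4, -4], "rot": [0, -0.3, 0]},
  {"xyz": [3.7, 0.7, -7], "rot": [0, -0.3, 0]},
  {"xyz": [5.5, 0.6, -10.2], "rot": [0, -0.3, 0]},
  {"xyz": [7, 0.4, -12.7], "rot": [0, -0.3, 0]},
  {"xyz": [7.7, 0.3, -13.9], "rot": [0, -0.3, 0]},
  {"xyz": [7.7, 0.3, -13.9], "rot": [0, -0.3, 0]},
  {"xyz": [7.7, 0.3, -13.9], "rot": [0, -0.3, 0]},
])

```text
t: 18.3
tool_pos: [0.5799, -0.078, 0.0867]
orientation: [2.015, 1.813, 0.486]
force: [0.4, 0.2, -0.4]
opening: 0.0745
```

```bash
python3 - <<'E'
from h import *
im=read_camera('wrist')[:,:,::-1]; cv2.imwrite('pics/wrist11.png',im)
Rt=toolR(30,84.2); z=Rt.as_matrix()[:,2]; C=np.array([.608,-.0785,.038]); print(z)
for b in (.0556,.0156): goto(C-z*b,Rt)
E
```

```text
[ 0.49744035 -0.05052815 -0.8660254 ]
t 18.35 shift cm [-0.01  0.23 -0.17] rot deg [0.04 0.12 0.23] F [0.2 1.1 0.6] op 0.0745
t 18.35 shift cm [ 1.98  0.03 -3.63] rot deg [0.04 0.12 0.23] F [0.2 1.1 0.6] op 0.0745
```

View pics/wrist11.png

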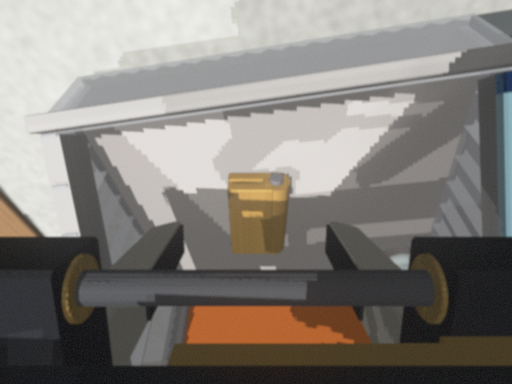

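Request:
carry_out([
  {"xyz": [0.6, 0.2, -1.1], "rot": [0, 0, 0]},
  {"xyz": [1.2, 0.2, -2.2], "rot": [0, 0, 0]},
  {"xyz": [1.7, 0.1, -3.1], "rot": [0, 0, 0]},
  {"xyz": [1.9, 0, -3.5], "rot": [0, 0, 0]},
  {"xyz": [1.9, 0, -3.6], "rot": [0, 0, 0]},
  {"xyz": [1.9, 0, -3.6], "rot": [0, 0, 0]},
])

```text
t: 18.95
tool_pos: [0.5997, -0.0774, 0.0524]
orientation: [2.012, 1.812, 0.488]
force: [0.2, -0.3, 0.3]
opening: 0.0745
```

```bash
python3 - <<'E'
from h import *
im=read_camera('wrist')[:,:,::-1]; cv2.imwrite('pics/wrist12.png',im)
Rt=toolR(30,84.2); z=Rt.as_matrix()[:,2]; C=np.array([.608,-.0785,.038])
for b in (.0156,): goto(C-z*b,Rt)
E
```

```text
t 19.0 shift cm [ 0.05 -0.04 -0.1 ] rot deg [0.05 0.19 0.19] F [-0.4  0.3 -0.3] op 0.0741
```

View pics/wrist12.png

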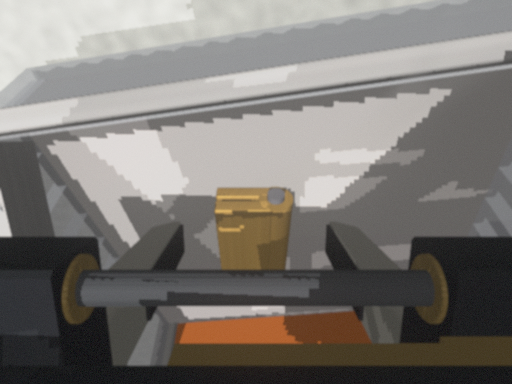

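Hinge (215–292, 190) is between the fingers. Closing with a firmer grip.

Request:
carry_out([
  {"xyz": [0, 0, 0], "rot": [0, 0, 0]},
  {"xyz": [0, 0, 0], "rot": [0, 0, 0]},
  {"xyz": [0, 0, 0], "rot": [0, 0, 0]},
  {"xyz": [0, 0, 0], "rot": [0, 0, 0]},
  {"xyz": [0, 0, 0], "rot": [0, 0, 0]},
  {"xyz": [0, 0, 0], "rot": [0, 0, 0]},
  {"xyz": [0, 0, 0], "rot": [0, 0, 0]},
], grip=0, force=30)

```text
t: 19.7
tool_pos: [0.5995, -0.0772, 0.0517]
orientation: [2.013, 1.813, 0.488]
force: [-1.1, 0.0, 1.1]
opening: 0.0354
```

Request:
carry_out([
  {"xyz": [0, 0, 0.5], "rot": [0, 0, 0]},
  {"xyz": [-0.3, 0, 1.5], "rot": [0, 0, 0]},
  {"xyz": [-1, 0.1, 3], "rot": [0, 0, 0]},
  {"xyz": [-2, 0.2, 4.8], "rot": [0, 0, 0]},
  {"xyz": [-3.5, 0.3, 7.2], "rot": [0, 0, 0]},
  {"xyz": [-5, 0.5, 9.8], "rot": [0, 0, 0]},
  {"xyz": [-6.5, 0.6, 12.4], "rot": [0, 0, 0]},
  {"xyz": [-8, 0.6, 14.5], "rot": [0, 0, 0]},
  {"xyz": [-10, 0.6, 16], "rot": [0, 0, 0]},
  {"xyz": [-10, 0.6, 16], "rot": [0, 0, 0]},
])

```text
t: 20.7
tool_pos: [0.4997, -0.0716, 0.2159]
orientation: [2.008, 1.809, 0.491]
force: [1.1, 0.4, 0.2]
opening: 0.0355
```

```bash
python3 - <<'E'
from h import *
im=read_camera('wrist')[:,:,::-1]; cv2.imwrite('pics/wrist13.png',im)
Rt=toolR(30,72); z=Rt.as_matrix()[:,2]
for C in ([.434,-.348,.13],[.434,-.348,.014]): P=np.array(C)-z*.0156; print(P); goto(P,Rt)
E
```

```text
[ 0.42658176 -0.34558967  0.14351   ]
t 20.75 shift cm [ -7.34 -27.4   -7.08] rot deg [  0.17   0.39 -11.99] F [ 0.5 -0.9 -1.8] op 0.0355
[ 0.42658176 -0.34558967  0.02751   ]
t 20.75 shift cm [ -7.34 -27.4  -18.68] rot deg [  0.17   0.39 -11.99] F [ 0.5 -0.9 -1.8] op 0.0355
```

View pics/wrist13.png

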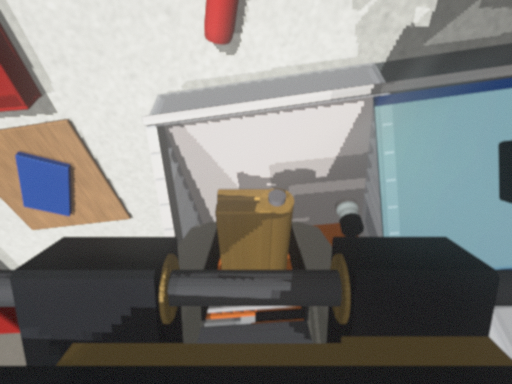

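Request:
carry_out([
  {"xyz": [0, -2, 0], "rot": [0, 0, 0]},
  {"xyz": [-0.5, -5, 0], "rot": [0, 0, -1]},
  {"xyz": [-1.5, -9, 0], "rot": [0, 0, -3]},
  {"xyz": [-2.5, -13, 0], "rot": [0, 0, -5]},
  {"xyz": [-4, -17, -1], "rot": [0, 0, -7]},
  {"xyz": [-5, -20.5, -2], "rot": [0, 0, -9]},
  {"xyz": [-6, -23.5, -3], "rot": [0, 0, -11]},
  {"xyz": [-7, -26, -4.5], "rot": [0.1, 0.2, -12]},
  {"xyz": [-7.3, -27.2, -6], "rot": [0.2, 0.4, -12]},
  {"xyz": [-7.3, -27.4, -7], "rot": [0.2, 0.4, -12]},
])

```text
t: 21.75
tool_pos: [0.4255, -0.3459, 0.1391]
orientation: [2.182, 1.581, 0.421]
force: [0.6, -0.2, -1.0]
opening: 0.035
```

Request:
carry_out([
  {"xyz": [0, 0, -2], "rot": [0, 0, 0]},
  {"xyz": [0, 0, -4], "rot": [0, 0, 0]},
  {"xyz": [0, 0, -6], "rot": [0, 0, 0]},
  {"xyz": [0, 0, -6], "rot": [0, 0, 0]},
])

```text
t: 22.15
tool_pos: [0.4253, -0.3421, 0.0773]
orientation: [2.184, 1.586, 0.423]
force: [0.4, 0.5, -2.0]
opening: 0.0356
```

```bash
python3 - <<'E'
from h import *
im=read_camera('wrist')[:,:,::-1]; cv2.imwrite('pics/wrist14.png',im)
Rt=toolR(30,72); z=Rt.as_matrix()[:,2]
for C in ([.434,-.348,.014],): P=np.array(C)-z*.0156; print(P); goto(P,Rt)
print(read_state()['q'])
E
```

```text
[ 0.42658176 -0.34558967  0.02751   ]
t 22.2 shift cm [ 0.06 -0.25 -5.18] rot deg [-0.4  -0.39 -0.07] F [-0.2 -0.1 -1.4] op 0.0356
[-0.97850755 -0.2655621   2.25491931  0.44822233  0.78773146 -2.49573648]
```

View pics/wrist14.png

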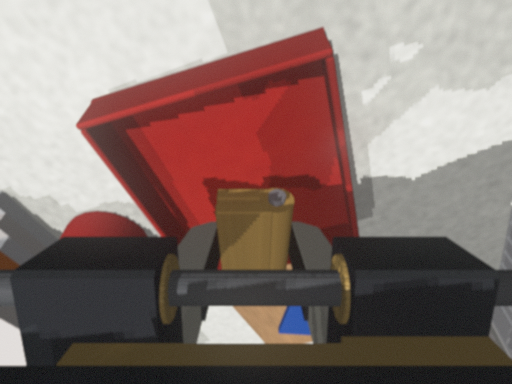

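Request:
carry_out([
  {"xyz": [0, -0.1, -1], "rot": [0, 0, -2]},
  {"xyz": [0, -0.2, -2], "rot": [0, 0, -4]},
  {"xyz": [0, -0.2, -3], "rot": [0, 0, -6]},
  {"xyz": [0, -0.2, -3.8], "rot": [0, 0, -6]},
  {"xyz": [0, -0.2, -4.4], "rot": [0, 0, -6]},
  {"xyz": [0, -0.2, -4.8], "rot": [0, 0, -6]},
  {"xyz": [0, -0.2, -4.9], "rot": [0, 0, -6]},
])

```text
t: 22.9
tool_pos: [0.4265, -0.3471, 0.0325]
orientation: [2.249, 1.461, 0.389]
force: [0.4, 0.2, -0.3]
opening: 0.0353
```

```bash
python3 - <<'E'
from h import *
im=read_camera('wrist')[:,:,::-1]; cv2.imwrite('pics/wrist15.png',im)
im=read_camera('top')[:,:,::-1]; crop(im,300,110,440,290,3,'pics/tc15.png')
Rt=toolR(30,66); z=Rt.as_matrix()[:,2]
for C in ([.434,-.348,.014],): P=np.array(C)-z*.0156; print(P); goto(P,Rt)
print(read_state()['q'])
E
```

```text
[ 0.42687435 -0.34482745  0.02751   ]
t 23.0 shift cm [ 0.03  0.25 -0.53] rot deg [-0.2  -0.23 -0.03] F [-0.6 -0.6 -0.3] op 0.0352
[-0.94267277 -0.18354987  2.28937046  0.4405348   0.62436158 -2.40091618]
```

View pics/wrist15.png

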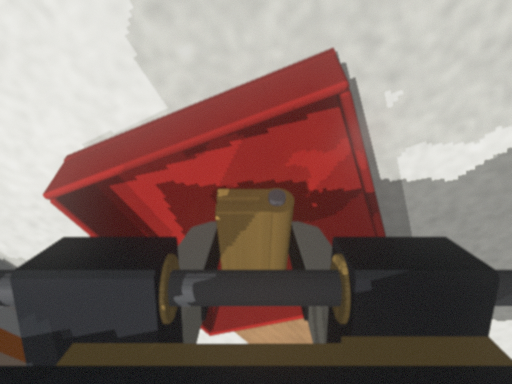

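View pics/tc15.png

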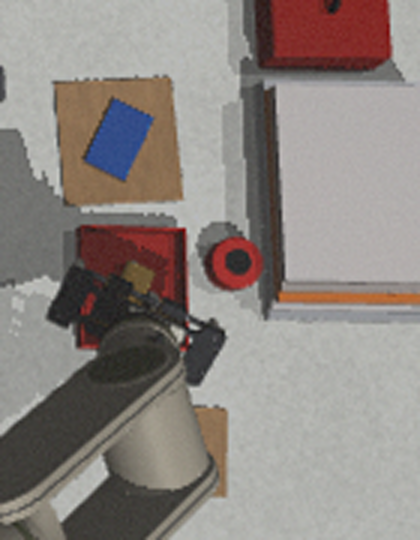

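Hinge is over the tray's middle. Lower the rest to contact, slowly.

Request:
carry_out([
  {"xyz": [0, 0.1, -0.3], "rot": [0, 0, 0]},
  {"xyz": [0, 0.2, -0.6], "rot": [0, 0, 0]},
  {"xyz": [0, 0.2, -0.7], "rot": [0, 0, 0]},
  {"xyz": [0, 0.2, -0.7], "rot": [0, 0, 0]},
])

```text
t: 23.4
tool_pos: [0.4266, -0.3451, 0.0257]
orientation: [2.248, 1.46, 0.389]
force: [0.1, 0.9, -0.3]
opening: 0.0355
```

Request:
carry_out([
  {"xyz": [0, 0, -0.1], "rot": [0, 0, 0]},
  {"xyz": [0, 0, -0.1], "rot": [0, 0, 0]},
])

```text
t: 23.6
tool_pos: [0.4271, -0.3456, 0.0256]
orientation: [2.247, 1.46, 0.39]
force: [-4.2, 4.4, 10.2]
opening: 0.0352
```

Request:
carry_out([
  {"xyz": [0, 0, 0], "rot": [0, 0, 0]},
  {"xyz": [0, 0, 0], "rot": [0, 0, 0]},
  {"xyz": [0, 0, 0], "rot": [0, 0, 0]},
  {"xyz": [-0.3, 0.1, 0.7], "rot": [0, 0, 0]},
  {"xyz": [-0.8, 0.4, 2], "rot": [0, 0, 0]},
  {"xyz": [-1, 0.5, 4], "rot": [0, 0, 0]},
  {"xyz": [-1, 0.5, 7], "rot": [0, 0, 0]},
  {"xyz": [-1, 0.5, 11], "rot": [0, 0, 0]},
  {"xyz": [-1, 0.5, 15], "rot": [0, 0, 0]},
  {"xyz": [-1, 0.5, 16], "rot": [0, 0, 0]},
], grip=0.65)

```text
t: 24.6
tool_pos: [0.4179, -0.3423, 0.1915]
orientation: [2.241, 1.456, 0.389]
force: [0.3, -0.4, 0.3]
opening: 0.0606
```

```bash
python3 - <<'E'
from h import *
im=read_camera('wrist')[:,:,::-1]; cv2.imwrite('pics/wrist16.png',im)
im=read_camera('scene')[:,:,::-1]; cv2.imwrite('pics/scene16.png',im); crop(im,60,160,260,300,4,'pics/sc16.png')
s=read_state(); print(s['t'],s['tool_pos'],s['force'],s['opening'])
E
```

```text
24.7 [ 0.4172503  -0.34134587  0.187853  ] [ 0.67799056 -0.09885405  0.04907669] 0.06073105196891213
```

View pics/wrist16.png

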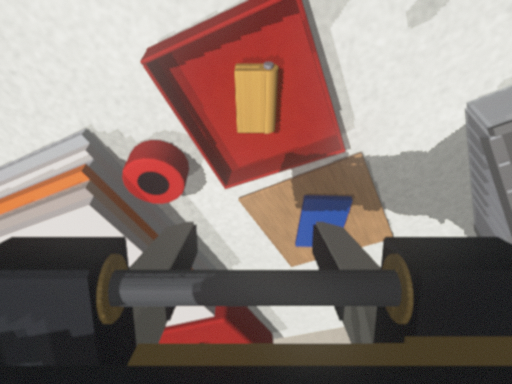

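View pics/scene16.png

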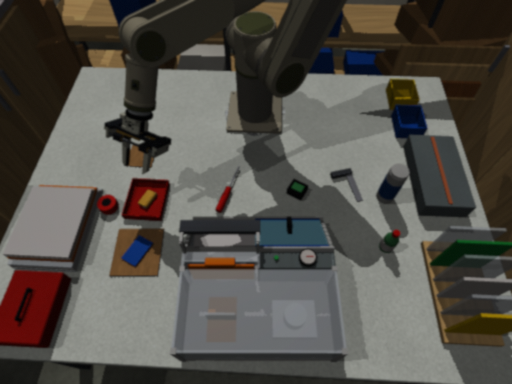

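View pics/sc16.png

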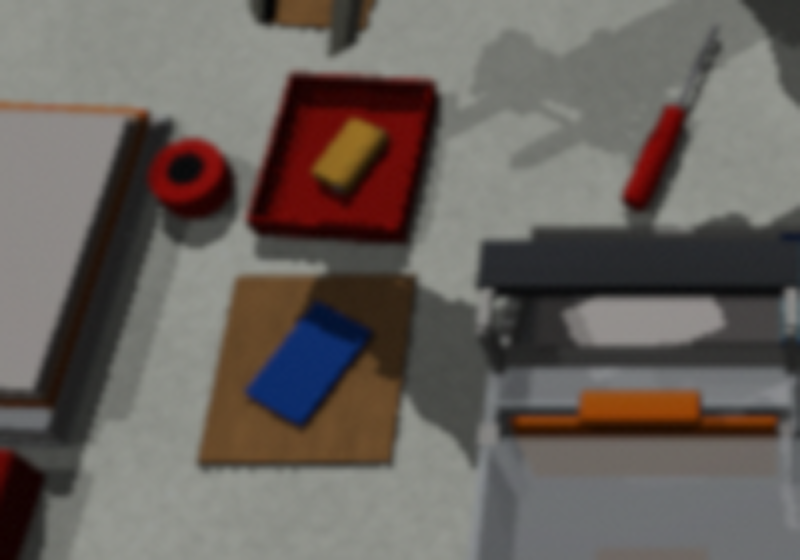

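Request:
carry_out([
  {"xyz": [0, 0, 0], "rot": [0, 0, 0]},
  {"xyz": [0, 0, 0], "rot": [0, 0, 0]},
])

```text
t: 24.9
tool_pos: [0.4157, -0.339, 0.1819]
orientation: [2.252, 1.462, 0.389]
force: [-0.1, -0.7, -0.0]
opening: 0.0601
```

```bash
python3 - <<'E'
from plant import *
s=read_state(); print(s['t'],s['force'],abs(s['dq']).max()); print(close_job())
E
```

```text
24.9 [-0.06867255 -0.70379988 -0.01060598] 0.006337864422302436
the job is handed in; nothing more can be done
None
```

The job is done and handed in at 24.9 s of the 72 s; `close_job()` gives no verdict, so the result rests on my own checks.

- **Inner door:** I pressed the push bar with shut fingers. It slid about 4 mm at under 2 N. Then it bore up to 7.6 N, rising about 1.4 N per mm as the bar's spring should, so I took the door as shut.
- **Outer door:** I gripped its bar and slid it left. The gripper travelled about 194 mm and the last picture shows the door fully over the purge unit. The wrist force reached about 21 N at the end of the slide, mostly sideways to the motion.
- **Offcut:** I lifted it off the hinge and let it go on the larger cardboard pad. The last picture shows it lying flat near the pad's middle.
- **Hinge:** I set it down in the red tray; contact was about 10 N before I let go. The last picture shows it flat near the tray's middle.

At the end the gripper was open and clear of everything, with force near zero. I saw no bystander moved in the pictures, but I did not measure their positions. After the slide I checked the inner door only by comparing pictures, where the push bar stands in the same place. No check failed or disagreed.

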